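Pack the butter and stack the counter trays

ROBOT

A 6-joint arm with a two-finger parallel gripper is mounted at the origin on a cart in front of the work surface, level with it; the furniture and walls round the work are solid. World frame = base frame: x ahead of the robot, y to its left, z up, the work surface at z = 0. Lengths are in m, angles in rad, forces in N, time in s.
With the tool pointing down it reaches from about 0.275 to 0.75 m from the base axis. Payload 10.2 kg.
Tool frame: the origin (TCP) lies midway between the tips of the shut fingers; the grasp point (between the pads) lies 19 mm behind it; y points along the fingers, x is the direction in which the jaws open and shut, and the axes are right-handed (so a half turn about y gives the same grasp; the last joint's range is limited). The gripper opens to 88 mm and grips with 3 to 60 N. Pads are 18 mm wide; open, the fingers measure 123 mm over their backs; the gripper's body (75 mm by 187 mm) begins 45 mm behind the grasp point.
Start: joints at [0.917, 0.313, 1.498, -0, 1.331, -0.223], TCP at [0.219, 0.477, 0.239] pointing down, gripper open.
Joint ranges: [-2.94, 2.94], [-0.97, 2.17], [0.19, 2.56], [-1.23, 4.37], [0.02, 3.11], [-2.88, 2.88]. Speed limits (rad/s): [2.39, 2.39, 3.01, 3.14, 3.14, 3.14].

INTERFACE

Orientations are given as a 3x3 rotation matrix whose columns are the frame's x, y, z axes.
In Python, from bench import bot gives the robot as it stands.
- The arm moves only by the shell command python3 -m pendant 'ROWS' [FORCE]. ROWS is JSON, a list of rows, each an object with "gripper": the opening, from 0 (shut) to 1 (fully open); "offset": the shift along the world's x, y, z in m, a list of three; "dr": the turn, a rotation vector about the world's x, y, z in rad, a list of three. In form: [{"gripper": gripper, "offset": [tx, ty, tz], "dr": [rx, ry, rz]}, ...]. A call has 1 to 5 rows; each row is the pose to reach, as a shift and turn from the pose commanded when the call began; what a row does not reach only later rows make up. A row lasts 1/8 s, in which the tool goes at most 62.5 mm and 10.7 degrees, less where a joint would pass 70% of its speed; a pose out of reach is approached as far as the arm can. A call with a gripper value outside its range is refused whole. The fingers move at their own pace and stop on an object; FORCE is the grip in N (left out, the last holds). Time passes only in rows, so rows that repeat a pose let the fingers close. It gives the time, the measured TCP pose, the force and the opening at its end, in the units of the state.
- bot.get_state(): the state, without advancing time (a new reading comes with each control period).
- bot.camera(name): name is "side" or "top"; returns the picture (400x640x3 uint8, red, green, blue); there is no depth.
- bot.camera_params(name): a dict with "mtx" (3x3 intrinsics, pixels), "R" (3x3) and "t" (3): a world point X has camera coordinates R X + t. Camera axes: x right, y down, z forward; pixel columns grow to the right and rows downward; lengths in m; the calibration is good to about 2 mm. A picture is of the moment at which its call begins. camera_params takes no time and is no camera call.
- bot.hand_in(): hands the job in, once; it reports no verdict.
The state is a dict: "t": time; "q": joint angles; "joint_velocities": joint speeds; "joint_torque": joint torques, N m; "tcp_pos": TCP position; "tool_rot": TCP orientation; "contact_force": force on the tool from outside, world axes, zero at the start; "torque": the same for the moment, N m; "grip_width": opening from 0.0 (shut) to 1.0 (fully open).
Only numpy, scipy, OpenCV 4.12 (cv2) and the standard library are available. Lean on these libraries where they do the work, as an engineer would, in place of code of your own. Each camera call takes 0.05 s, during which the arm holds its last target.

TASK

Lay the small yellow butter block flat on the floor of the green base tray and let go of it. Then take the white tray by its grip and lower it gently onto the green one (do not drop it or force it), either way round, so that all four corner lugs sink fully into the sockets and it sits level and flush. Leave the green tray where it stands and do not disturb the other cheeses and the price tag.

Things in the scene. Friction and masses are not known exactly. Their poses are not given: they have to be found in the camera images.
- base_tray: green open plastic tray, 110 (x) x 160 (y) x 46 mm high, loose, about 0.7 kg; origin at the centre of its underside, z up. Walls and floor 4 mm (inner floor at z = 4 mm). In each corner a 24x24 mm post, flush with the rim, with a square socket 16x16 mm, 13 mm deep, open at the top, centred at x = +-43, y = +-68 mm
- base_tray_top (a point): centre of the base tray's mouth, level with its rim and post tops, 46 mm above its underside; axes as base_tray
- top_tray: white open plastic tray, empty, 110 (x) x 160 (y) mm, 0.35 kg; origin at its centre, level with the lug tips, z up. Four round lugs, 12 mm across, 10 mm long, last 4 mm tapered to 7 mm, point down at x = +-43, y = +-68 mm; it stands on them. Rim at z = 44 mm. Seated, its flat underside (z = 10 mm) rests on the green rim: its origin is 36 mm above base_tray's; a half turn fits too
- top_tray_grip (a point): centre of the white tray's grip: a grey bar along the tray's x, 110 mm long, 12 mm thick (y), 14 mm high, bridging its middle above the rim, open below; this point is 68 mm straight above top_tray's origin; axes as top_tray. Pinch the bar across y. Seated, this point is 104 mm above base_tray's origin
- butter: yellow butter block, 45 (x) x 63 (y) x 22 mm high, about 0.06 kg, rigid; origin at the centre of its underside. Pinch it across x
- butter_center (a point): centre of the butter block, 11 mm above its underside; axes as butter
- pear_cheese: bystander: yellow pear-shaped cheese standing upright, 58 mm across, 73 mm high; origin at the centre of its underside
- small_round: bystander: small pale round cheese, 101x97 mm, 46 mm high; origin at the centre of its underside
- chili_wedge: bystander: pale cheese wedge with red flecks, 98x101 mm, 62 mm high; origin at the centre of its underside
- price_tag: bystander: white price card on a black foot, 22x58 mm, 46 mm high; origin at the centre of its underside

How it is judged:
On the way, in this order (a step that is already met when the one before it is completed fails the run):
1. the butter lies flat and released on the floor of the green tray (z of butter_center in the frame of base_tray between 0.008 and 0.02 m and x of butter_center in the frame of base_tray between -0.045 and 0.045 m and y of butter_center in the frame of base_tray between -0.065 and 0.065 m and (angle between butter_center's own z axis and vertical below 0.15 rad or angle between butter_center's own z axis and vertical above 2.99 rad) and contact force between the fingers and butter below 0.05 N), for 0.2 s.
2. the white tray sits fully home on the green tray (horizontal distance between top_tray_grip and base_tray_top below 0.006 m and z of top_tray_grip in the frame of base_tray between 0.1015 and 0.1065 m and angle between the y axis of top_tray and the y axis of base_tray, either way round below 0.06 rad and angle between the z axis of top_tray and the z axis of base_tray, either way round below 0.03 rad), for 0.2 s.
At the end, for the whole second after the job is handed in: Butter flat (0.15 rad) on the green tray's floor, centre within 45 mm (x), 65 mm (y) of its middle; white tray seated on it, either way round: height within 2.5 mm, centred within 6 mm, yaw 0.06 rad, parallel 0.03 rad; green tray level, within 40 mm of its start; all at rest (all of step 2 and z of butter_center in the frame of base_tray between 0.008 and 0.02 m and x of butter_center in the frame of base_tray between -0.045 and 0.045 m and y of butter_center in the frame of base_tray between -0.065 and 0.065 m and (angle between butter_center's own z axis and vertical below 0.15 rad or angle between butter_center's own z axis and vertical above 2.99 rad) and angle between base_tray's own z axis and vertical below 0.03 rad and distance of base_tray from where it was at the start of the episode below 0.04 m and linear speed of each of top_tray, butter below 0.01 m/s); the robot touches nothing.
It fails at once if the white tray is dropped (falls freely faster than 0.5 m/s, about 13 mm) (contact force between each of the fingers, anything else and top_tray below 0.02 N and linear speed of top_tray above 0.5 m/s).
It fails at once if the trays are forced together (more than 60 N) (contact force between top_tray and base_tray above 60 N).
It fails at once if the green tray is shoved more than 40 mm (distance of base_tray from where it was at the start of the episode above 0.04 m).
It fails at once if another cheese or the price tag is moved more than 30 mm (distance of any of pear_cheese, small_round, chili_wedge, price_tag from where it was at the start of the episode above 0.03 m).
It also fails if it takes over 69 s, if anything falls off the work surface, if the arm or the gripper's body presses on something with over 40 N, if the wrist force passes 120 N, or if a joint passes its speed limit or range.

## Working session

There is one attempt and no reset: what is moved stays moved. The work goes in short steps, Python scripts to look and compute and a shell command to move; the robot and the scene stay as the last step left them, time stands still between calls to the robot, and variables do not carry over. Pictures are saved under pics/ and viewed, and the job is handed in when it is done.

```bash
mkdir -p pics
python3 - <<'E'
from bench import bot
import cv2,numpy as np
for n in("top","side"):
    im=bot.camera(n); cv2.imwrite(f"pics/{n}0.png",im[:,:,::-1]); p=bot.camera_params(n)
    print(n,np.round(p["mtx"],1).tolist(),np.round(p["R"],3).tolist(),np.round(p["t"],3).tolist())
s=bot.get_state(); print(s["t"],s["tcp_pos"],np.round(s["tool_rot"],3),s["grip_width"])
E
```

```text
top [[403.4, 0.0, 320.1], [0.0, 403.4, 198.1], [0.0, 0.0, 1.0]] [[0.027, -1.0, 0.008], [-0.987, -0.028, -0.16], [0.16, -0.003, -0.987]] [-0.09, 0.48, 0.976]
side [[375.5, 0.0, 318.2], [0.0, 375.5, 201.8], [0.0, 0.0, 1.0]] [[0.802, -0.598, 0.017], [-0.253, -0.365, -0.896], [0.541, 0.714, -0.444]] [-0.437, 0.165, 0.727]
0.1 [0.21911831 0.47686659 0.23823417] [[ 0.418 -0.001 -0.909]
 [ 0.909 -0.001  0.418]
 [-0.001 -1.     0.   ]] 0.9979514564040132
```

```bash
sleep 1
```

```text
(no output)
```

View pics/top0.png

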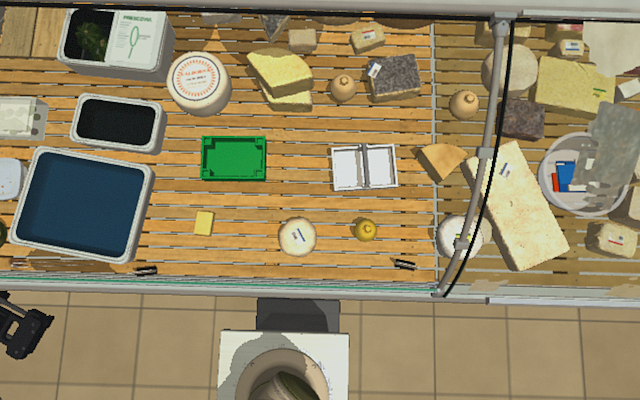

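View pics/side0.png

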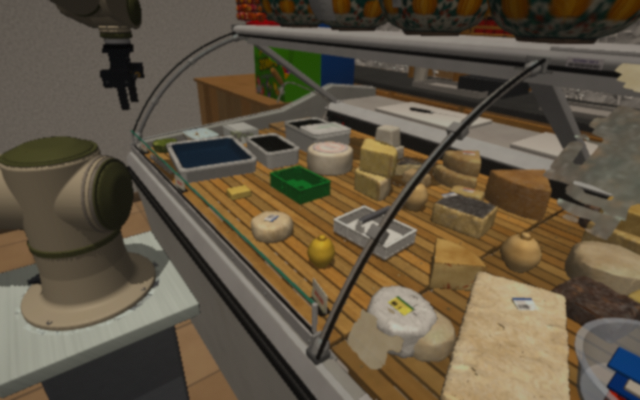

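Top view: green tray at about (235,158), white tray (365,167), butter (204,223), round cheese (297,236), pear (366,230). I'll zoom in.

Run:
```python
import cv2
im=cv2.imread("pics/top0.png")
cv2.imwrite("pics/z1.png",cv2.resize(im[120:260,180:300],None,fx=4.2,fy=4.2,interpolation=cv2.INTER_CUBIC))
cv2.imwrite("pics/z2.png",cv2.resize(im[130:290,310:480],None,fx=3.7,fy=3.7,interpolation=cv2.INTER_CUBIC))
im=cv2.imread("pics/side0.png")
cv2.imwrite("pics/z3.png",cv2.resize(im[150:320,210:470],None,fx=3,fy=3,interpolation=cv2.INTER_CUBIC))
```

```text
(no output)
```

View pics/z1.png

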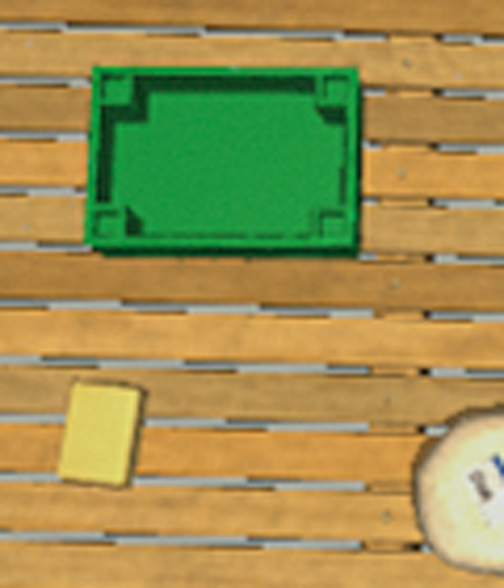

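View pics/z2.png

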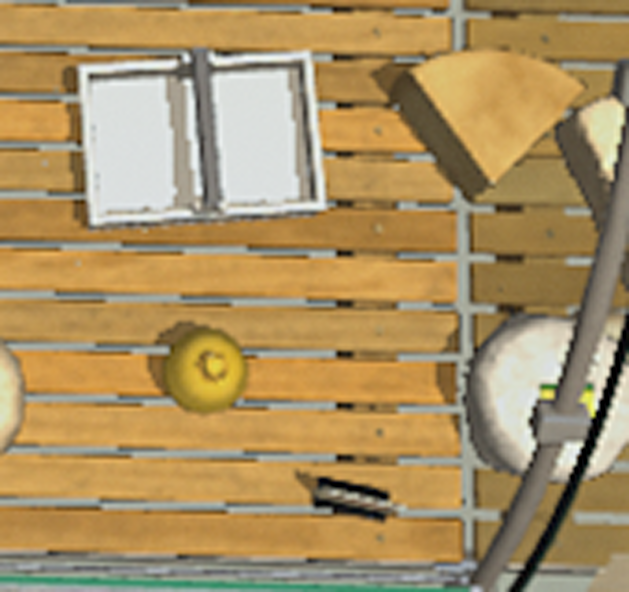

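View pics/z3.png

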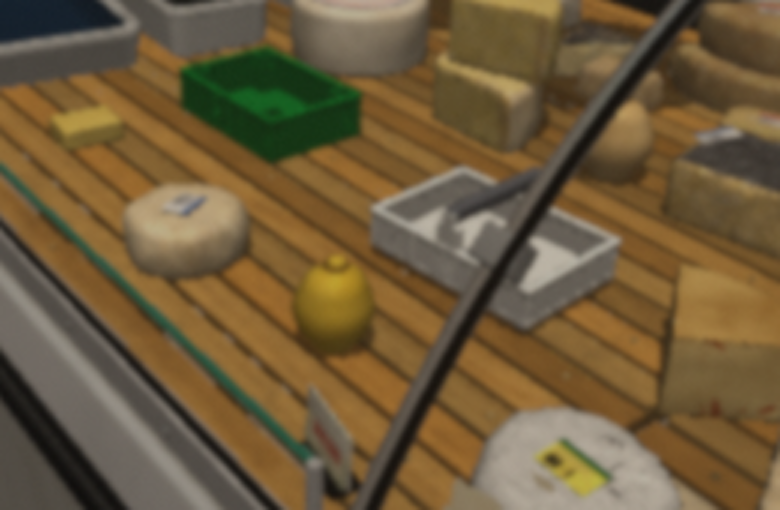

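```bash
cat > h.py <<'E'
import cv2,numpy as np
from scipy.optimize import least_squares
from bench import bot
def P(n): 
    p=bot.camera_params(n); return np.array(p["mtx"]),np.array(p["R"]),np.array(p["t"]).reshape(3)
def proj(X,n):
    K,R,t=P(n); return cv2.projectPoints(np.float64(X).reshape(-1,1,3),cv2.Rodrigues(R)[0],t,K,None)[0][:,0]
def ray(uv,z,n):
    K,R,t=P(n); C=-R.T@t; d=R.T@np.linalg.inv(K)@np.array([uv[0],uv[1],1.]); return C+d*(z-C[2])/d[2]
def box(x,y,a,lx,ly,z0,z1):
    c,s=np.cos(a),np.sin(a)
    return [[x+c*u-s*v,y+s*u+c*v,z] for z in(z0,z1) for u,v in((-lx/2,-ly/2),(lx/2,-ly/2),(lx/2,ly/2),(-lx/2,ly/2))]
def fit(masks,lx,ly,z0,z1,g):
    hs={n:cv2.convexHull(max(cv2.findContours(cv2.resize(m,None,fx=8,fy=8,interpolation=cv2.INTER_CUBIC)//128*255,cv2.RETR_EXTERNAL,cv2.CHAIN_APPROX_NONE)[0],key=cv2.contourArea))[:,0]/8.-.4375 for n,m in masks.items()}
    def dense(h):
        o=[]
        for a,b in zip(h,np.roll(h,-1,0)):
            k=max(1,int(np.hypot(*(b-a))*2)); o+=[a+(b-a)*i/k for i in range(k)]
        return np.array(o)
    ds={n:dense(h) for n,h in hs.items()}
    def res(v):
        r=[]
        for n,d in ds.items():
            h=cv2.convexHull(proj(box(*v,lx,ly,z0,z1),n).astype(np.float32))
            r+=[cv2.pointPolygonTest(h,(float(p[0]),float(p[1])),True) for p in d]
        return np.array(r)
    s=least_squares(res,g,x_scale=[.01,.01,.1],diff_step=1e-4,loss='soft_l1',f_scale=.5)
    return s.x,np.sqrt(np.mean(s.fun**2)),res(s.x).mean()
def big(m,near):
    k,l,st,c=cv2.connectedComponentsWithStats(m); 
    i=1+np.argmin([np.hypot(*(c[j]-near))+(1e4 if st[j,4]<30 else 0) for j in range(1,k)]); return np.uint8(l==i)*255
E
python3 - <<'E'
from h import *
for n in("top","side"):
    K,R,t=P(n);print(n,-R.T@t)
T=cv2.imread("pics/top0.png");S=cv2.imread("pics/side0.png")
hT=cv2.cvtColor(T,cv2.COLOR_BGR2HSV);hS=cv2.cvtColor(S,cv2.COLOR_BGR2HSV)
print("hsv", hT[223,204],hT[158,235],hT[225,190],hT[170,350],hT[188,345],hT[202,345],hS[192,238],hS[228,350],hS[240,345])
gT=big(cv2.inRange(hT,(45,80,20),(80,255,255)),(235,158));gS=big(cv2.inRange(hS,(45,80,15),(85,255,255)),(300,183))
bT=big(cv2.inRange(hT,(22,80,120),(35,255,255)),(204,223))
bS=big(cv2.inRange(hS,(20,100,90),(35,255,255)),(238,192))
wT=big(cv2.inRange(hT,(0,0,110),(180,45,255)),(365,167))
for nm,m in(("g",gT),("gs",gS),("b",bT),("bs",bS),("w",wT)):
    print(nm,cv2.boundingRect(m),(m>0).sum())
def go(nm,ms,*a): 
    x,r,m=fit(ms,*a); print(nm,np.round(x,4),"rms",round(r,2),round(m,2))
g0=list(ray((235,158),.046,"top")[:2])
b0=list(ray((204,223),.022,"top")[:2]);w0=list(ray((365,167),.044,"top")[:2])
print(g0,b0,w0)
for nm,ms in(("T",{"top":gT}),("S",{"side":gS}),("TS",{"top":gT,"side":gS})): go("green"+nm,ms,.11,.16,0,.046,g0+[0.])
for nm,ms in(("T",{"top":bT}),("S",{"side":bS})): go("butter"+nm,ms,.045,.063,0,.022,b0+[0.1])
for a in((.045,.063),(.063,.045)): go("butter",{"top":bT},*a,0,.022,b0+[-0.1])
go("white",{"top":wT},.11,.16,.01,.044,w0+[0.])
for nm,c in(("round",(297,236,.046)),("pear",(366,230,.073)),("wedge",(443,160,.06)),("tag",(405,264,.04)),("tag?",(146,270,.04))): print(nm,ray(c[:2],c[2],"top").round(3))
v=np.vstack([np.hstack([bT[120:260,180:300],gT[120:260,180:300]]),np.hstack([wT[120:260,310:430],bS[120:260,180:300]])])
cv2.imwrite("pics/m1.png",cv2.resize(v,None,fx=2,fy=2))
E
```

```text
top [ 0.31966908 -0.07313699  1.04117164]
side [-0.00155236 -0.71994083  0.47801919]
hsv [ 26 136 220] [ 69 206 150] [ 17 162 195] [ 78   6 224] [ 34   8 233] [ 18 151 210] [ 22 154 167] [ 18  30 143] [ 16 125  98]
g (200, 136, 66, 45) 2908
gs (271, 166, 59, 38) 1486
b (194, 211, 20, 25) 391
bs (227, 185, 24, 15) 262
w (300, 143, 101, 49) 2809
[np.float64(0.5782107437447257), np.float64(0.14196647550180574)] [np.float64(0.41312521857503115), np.float64(0.21503210147578397)] [np.float64(0.5649514033117953), np.float64(-0.18835855299039372)]
greenT [0.5833 0.1504 0.0319] rms 0.37 0.3
greenS [ 0.5849  0.1499 -0.0011] rms 0.51 0.36
greenTS [0.5836 0.1503 0.0256] rms 0.48 0.35
butterT [0.4138 0.2088 0.0836] rms 3.23 -0.14
butterS [0.4151 0.2199 0.1044] rms 1.2 0.37
butter [ 0.4128  0.2076 -0.0598] rms 3.23 -0.34
butter [ 0.4146  0.2191 -0.0444] rms 0.95 0.88
white [ 0.5671 -0.1689  0.107 ] rms 9.96 -6.49
round [ 0.385 -0.022  0.046]
pear [ 0.403 -0.189  0.073]
wedge [ 0.585 -0.382  0.06 ]
tag [ 0.325 -0.289  0.04 ]
tag? [0.293 0.342 0.04 ]
```

```bash
sleep 0
python3 - <<'E'
import cv2
im=cv2.imread("pics/top0.png")
cv2.imwrite("pics/y1.png",cv2.resize(im[200:250,180:230],None,fx=11,fy=11,interpolation=cv2.INTER_CUBIC))
cv2.imwrite("pics/y2.png",cv2.resize(im[135:200,325:405],None,fx=9,fy=9,interpolation=cv2.INTER_CUBIC))
cv2.imwrite("pics/y3.png",cv2.resize(im[128:190,193:273],None,fx=9,fy=9,interpolation=cv2.INTER_CUBIC))
E
```

```text
(no output)
```

View pics/y1.png

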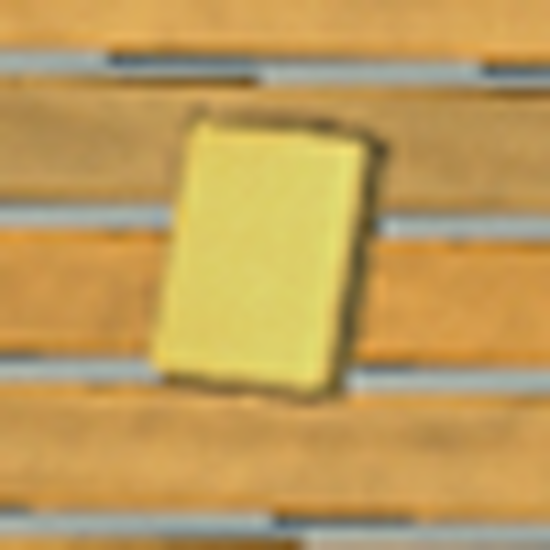

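View pics/y2.png

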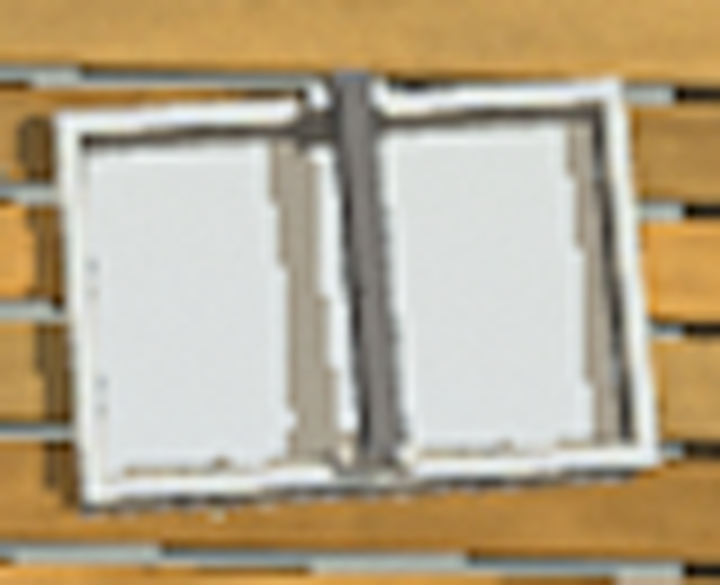

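View pics/y3.png

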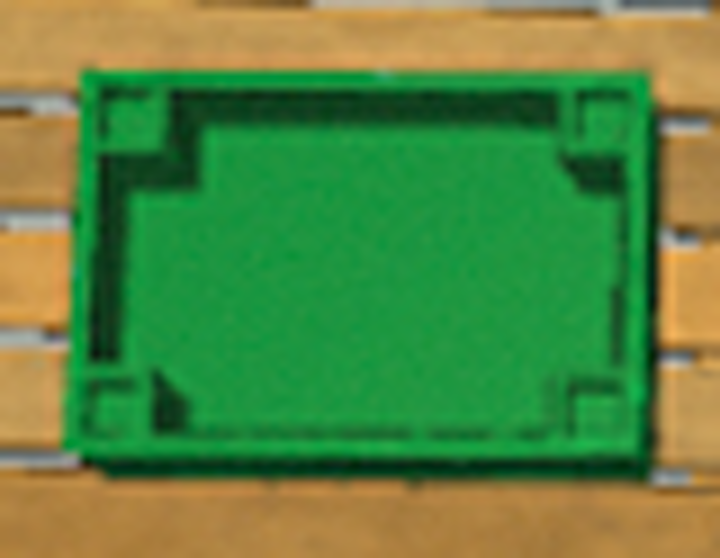

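```bash
sleep 0
python3 - <<'E'
from h import *
def w(pts,s,o,z): return np.array([ray((np.array(p)+.5)/s-.5+o,z,"top")[:2] for p in pts])
def rep(n,q):
    d=np.linalg.norm(q-np.roll(q,-1,0),axis=1); 
    e=(q[1]+q[2]-q[0]-q[3]); f=q[0]+q[1]-q[2]-q[3]
    print(n,"c",q.mean(0).round(4),"sides",d.round(4),"yaw(from -y dir)",np.arctan2(e[0],-e[1]).round(4),"yaw(x dir)",np.arctan2(f[1],f[0]).round(4))
rep("butter",w([(192,122),(366,140),(332,386),(152,368)],11,(180,200),.022))
rep("white",w([(57,115),(620,82),(657,462),(85,500)],9,(325,135),.044))
rep("green",w([(84,74),(648,76),(648,456),(68,452)],9,(193,128),.046))
b=w([(350,72),(380,472)],9,(325,135),.075); print("bar",b,b.mean(0),np.diff(b,axis=0))
s=w([(135,122),(605,120),(598,412),(116,408)],9,(193,128),.046);rep("sockets",s)
E
```

```text
butter c [0.4141 0.217 ] sides [0.0405 0.057  0.0415 0.0571] yaw(from -y dir) -0.0733 yaw(x dir) -0.0755
white c [ 0.566  -0.1858] sides [0.1608 0.1105 0.1607 0.1114] yaw(from -y dir) 0.0932 yaw(x dir) 0.0928
green c [0.5813 0.1477] sides [0.1601 0.1104 0.1619 0.1097] yaw(from -y dir) 0.0241 yaw(x dir) 0.0415
bar [[ 0.61952642 -0.18031604]
 [ 0.5073829  -0.18959356]] [ 0.56345466 -0.1849548 ] [[-0.11214352 -0.00927752]]
sockets c [0.5808 0.1473] sides [0.1331 0.0848 0.1348 0.083 ] yaw(from -y dir) 0.0274 yaw(x dir) 0.0183
```

Measured centres: butter (0.414, 0.217), green tray (0.582, 0.148) with yaw 0.027, white tray (0.565, -0.185) with yaw 0.093. The sides come out at the given sizes, so I'm moving over the butter.

```bash
python3 -m pendant '[{"gripper":1,"offset":[0.05,-0.03,0],"dr":[0,0,0.15]},{"gripper":1,"offset":[0.1,-0.08,0],"dr":[0,0,0.25]},{"gripper":1,"offset":[0.13,-0.13,0],"dr":[0,0,0.356]},{"gripper":1,"offset":[0.16,-0.18,0],"dr":[0,0,0.356]},{"gripper":1,"offset":[0.18,-0.22,0],"dr":[0,0,0.356]}]' 15
python3 -m pendant '[{"gripper":1,"offset":[0.015,-0.04,-0.04],"dr":[0,0,0]},{"gripper":1,"offset":[0.015,-0.04,-0.09],"dr":[0,0,0]},{"gripper":1,"offset":[0.015,-0.04,-0.12],"dr":[0,0,0]},{"gripper":1,"offset":[0.015,-0.04,-0.16],"dr":[0,0,0]},{"gripper":1,"offset":[0.015,-0.04,-0.16],"dr":[0,0,0]}]'
python3 - <<'E'
from h import *
s=bot.get_state();print(s["tcp_pos"],s["tool_rot"].round(3) if hasattr(s["tool_rot"],"round") else s["tool_rot"],s["contact_force"])
for n in("top","side"): cv2.imwrite(f"pics/{n}1.png",bot.camera(n)[:,:,::-1])
T=cv2.imread("pics/top1.png")[170:270,140:270];S=cv2.imread("pics/side1.png")[130:230,180:310]
cv2.imwrite("pics/a1.png",cv2.resize(np.hstack([T,S]),None,fx=3,fy=3,interpolation=cv2.INTER_CUBIC))
E
```

```text
t: 0.72
tcp_pos: [0.4001, 0.2549, 0.2385]
tool_rot: [[0.076, -0.0, -0.997], [0.997, -0.0, 0.076], [-0.0, -1.0, 0.0]]
contact_force: [0.5, 0.3, 0.0]
grip_width: 1.0
t: 1.35
tcp_pos: [0.4128, 0.2166, 0.0769]
tool_rot: [[0.075, -0.005, -0.997], [0.997, -0.001, 0.075], [-0.002, -1.0, 0.005]]
contact_force: [-0.6, 0.5, -0.3]
grip_width: 1.003
[0.4127672  0.21661143 0.07691175] [[ 0.075 -0.005 -0.997]
 [ 0.997 -0.001  0.075]
 [-0.002 -1.     0.005]] [-0.55759735  0.53631238 -0.26920415]
```

View pics/a1.png

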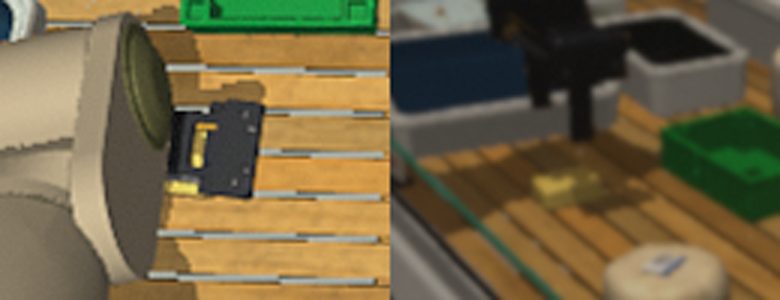

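The gripper hangs over the butter with the fingers on either side of it in both views. Now I descend and pinch.

```bash
python3 -m pendant '[{"gripper":1,"offset":[0,0,-0.04],"dr":[0,0,0]},{"gripper":1,"offset":[0,0,-0.06],"dr":[0,0,0]},{"gripper":1,"offset":[0,0,-0.073],"dr":[0,0,0]},{"gripper":1,"offset":[0,0,-0.073],"dr":[0,0,0]}]' 15
python3 -m pendant '[{"gripper":0,"offset":[0,0,0],"dr":[0,0,0]},{"gripper":0,"offset":[0,0,0],"dr":[0,0,0]},{"gripper":0,"offset":[0,0,0],"dr":[0,0,0]},{"gripper":0,"offset":[0,0,0],"dr":[0,0,0]},{"gripper":0,"offset":[0,0,0],"dr":[0,0,0]}]' 15
```

```text
t: 1.95
tcp_pos: [0.4146, 0.2171, 0.0062]
tool_rot: [[0.075, 0.0, -0.997], [0.997, 0.0, 0.075], [0.0, -1.0, -0.0]]
contact_force: [0.5, -0.3, 0.1]
grip_width: 0.999
t: 2.58
tcp_pos: [0.4143, 0.217, 0.0058]
tool_rot: [[0.075, 0.0, -0.997], [0.997, 0.0, 0.075], [0.0, -1.0, -0.0]]
contact_force: [-0.5, -0.2, 0.9]
grip_width: 0.51
```

```bash
python3 -m pendant '[{"gripper":0,"offset":[0,0,0.03],"dr":[0,0,0]},{"gripper":0,"offset":[0,0,0.07],"dr":[0,0,0]},{"gripper":0,"offset":[0,0,0.1],"dr":[0,0,0]},{"gripper":0,"offset":[0.03,-0.015,0.1],"dr":[0,0,0.03]},{"gripper":0,"offset":[0.07,-0.03,0.1],"dr":[0,0,0.06]}]'
python3 -m pendant '[{"gripper":0,"offset":[0.04,-0.02,0],"dr":[0,0,0.02]},{"gripper":0,"offset":[0.07,-0.03,0],"dr":[0,0,0.04]},{"gripper":0,"offset":[0.09,-0.035,0],"dr":[0,0,0.04]},{"gripper":0,"offset":[0.098,-0.038,0],"dr":[0,0,0.04]},{"gripper":0,"offset":[0.098,-0.038,0],"dr":[0,0,0.04]}]'
python3 - <<'E'
from h import *
for n in("top","side"): cv2.imwrite(f"pics/{n}2.png",bot.camera(n)[:,:,::-1])
T=cv2.imread("pics/top2.png")[110:230,160:290];S=cv2.imread("pics/side2.png")[110:230,210:340]
cv2.imwrite("pics/a2.png",cv2.resize(np.hstack([T,S]),None,fx=3,fy=3,interpolation=cv2.INTER_CUBIC))
E
```

```text
t: 3.2
tcp_pos: [0.4848, 0.1869, 0.1062]
tool_rot: [[0.013, 0.0, -1.0], [1.0, 0.0, 0.013], [0.0, -1.0, -0.0]]
contact_force: [0.7, -0.3, -0.6]
grip_width: 0.511
t: 3.82
tcp_pos: [0.582, 0.149, 0.1054]
tool_rot: [[-0.025, -0.001, -1.0], [1.0, -0.0, -0.025], [-0.0, -1.0, 0.001]]
contact_force: [0.3, 0.4, -1.2]
grip_width: 0.514
```

View pics/a2.png

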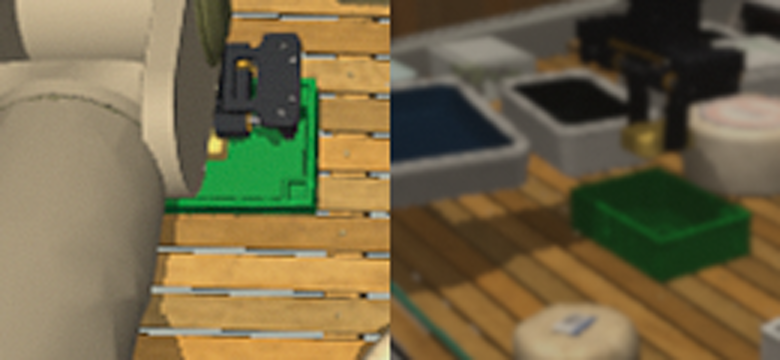

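```bash
python3 -m pendant '[{"gripper":0,"offset":[0,0,-0.04],"dr":[0,0,0]},{"gripper":0,"offset":[0,0,-0.07],"dr":[0,0,0]},{"gripper":0,"offset":[0,0,-0.085],"dr":[0,0,0]},{"gripper":0,"offset":[0,0,-0.092],"dr":[0,0,0]},{"gripper":0,"offset":[0,0,-0.095],"dr":[0,0,0]}]'
python3 -m pendant '[{"gripper":0,"offset":[0,0,0],"dr":[0,0,0]},{"gripper":0.6,"offset":[0,0,0],"dr":[0,0,0]},{"gripper":0.75,"offset":[0,0,0],"dr":[0,0,0]},{"gripper":0.75,"offset":[0,0,0],"dr":[0,0,0]},{"gripper":0.75,"offset":[0,0,0],"dr":[0,0,0]}]'
python3 -m pendant '[{"gripper":0.75,"offset":[0,0,0.02],"dr":[0,0,0]},{"gripper":0.75,"offset":[0,0,0.06],"dr":[0,0,0]},{"gripper":0.75,"offset":[0,0,0.12],"dr":[0,0,0]},{"gripper":0.75,"offset":[-0.01,-0.05,0.15],"dr":[0,0,0]},{"gripper":0.75,"offset":[-0.01,-0.1,0.15],"dr":[0,0,0.03]}]'
```

```text
t: 4.55
tcp_pos: [0.5826, 0.1491, 0.0113]
tool_rot: [[-0.025, 0.001, -1.0], [1.0, 0.0, -0.025], [0.0, -1.0, -0.001]]
contact_force: [0.5, -0.4, -0.8]
grip_width: 0.514
t: 5.18
tcp_pos: [0.5823, 0.149, 0.0108]
tool_rot: [[-0.025, 0.0, -1.0], [1.0, 0.0, -0.025], [0.0, -1.0, -0.0]]
contact_force: [-0.0, -0.0, -0.9]
grip_width: 0.747
t: 5.8
tcp_pos: [0.5728, 0.0481, 0.1635]
tool_rot: [[-0.057, 0.005, -0.998], [0.998, -0.001, -0.057], [-0.001, -1.0, -0.005]]
contact_force: [1.0, 0.0, 0.7]
grip_width: 0.745
```

```bash
python3 -m pendant '[{"gripper":0.75,"offset":[0,-0.06,0],"dr":[0,0,0.02]},{"gripper":0.75,"offset":[-0.002,-0.12,0],"dr":[0,0,0.036]},{"gripper":0.75,"offset":[-0.006,-0.18,0],"dr":[0,0,0.036]},{"gripper":0.75,"offset":[-0.008,-0.22,0],"dr":[0,0,0.036]},{"gripper":0.75,"offset":[-0.008,-0.233,-0.02],"dr":[0,0,0.036]}]'
python3 - <<'E'
from h import *
for n in("top","side"): cv2.imwrite(f"pics/{n}3.png",bot.camera(n)[:,:,::-1])
T=cv2.imread("pics/top3.png")[110:230,190:400];S=cv2.imread("pics/side3.png")[150:270,250:460]
cv2.imwrite("pics/a3.png",cv2.resize(np.vstack([T,S]),None,fx=2.5,fy=2.5,interpolation=cv2.INTER_CUBIC))
print(bot.get_state()["tcp_pos"])
E
```

```text
t: 6.42
tcp_pos: [0.5645, -0.1867, 0.1416]
tool_rot: [[-0.088, 0.003, -0.996], [0.996, -0.002, -0.088], [-0.002, -1.0, -0.002]]
contact_force: [0.1, 1.4, -0.1]
grip_width: 0.75
[ 0.56322158 -0.18490489  0.1388711 ]
```

View pics/a3.png

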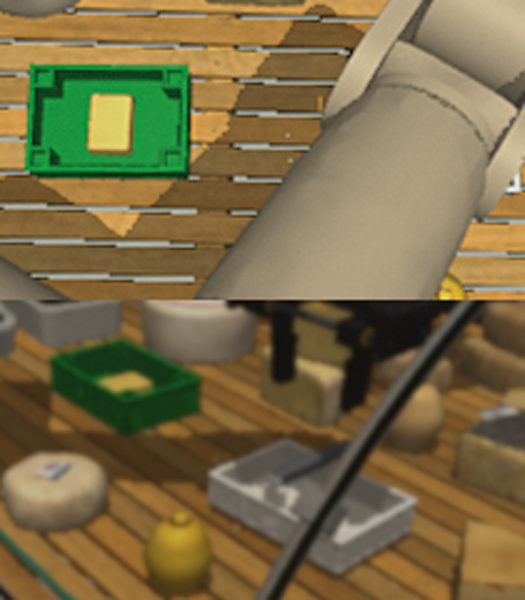

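The butter lies flat in the middle of the green tray, at about (110,122) in the crop. The fingers hang above the grip bar, so I descend and pinch it.

```bash
python3 -m pendant '[{"gripper":0.75,"offset":[0.001,0,-0.04],"dr":[0,0,0]},{"gripper":0.75,"offset":[0.001,0,-0.07],"dr":[0,0,0]},{"gripper":0.75,"offset":[0.001,0,-0.085],"dr":[0,0,0]},{"gripper":0.75,"offset":[0.001,0,-0.092],"dr":[0,0,0]},{"gripper":0.75,"offset":[0.001,0,-0.092],"dr":[0,0,0]}]' 10
python3 - <<'E'
from h import *
for n in("top","side"): cv2.imwrite(f"pics/{n}4.png",bot.camera(n)[:,:,::-1])
T=cv2.imread("pics/top4.png")[110:230,290:430];S=cv2.imread("pics/side4.png")[150:270,300:440]
cv2.imwrite("pics/a4.png",cv2.resize(np.hstack([T,S]),None,fx=2.8,fy=2.8,interpolation=cv2.INTER_CUBIC))
E
```

```text
t: 7.15
tcp_pos: [0.5656, -0.1839, 0.0493]
tool_rot: [[-0.091, 0.001, -0.996], [0.996, -0.0, -0.091], [-0.0, -1.0, -0.001]]
contact_force: [-0.3, 0.5, 0.1]
grip_width: 0.752
```

View pics/a4.png

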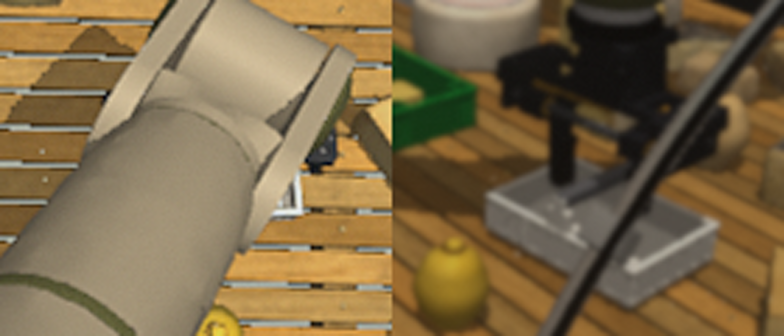

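The fingers straddle the bar. I close softly, then tighten.

```bash
python3 -m pendant '[{"gripper":0,"offset":[0,0,0],"dr":[0,0,0]},{"gripper":0,"offset":[0,0,0],"dr":[0,0,0]},{"gripper":0,"offset":[0,0,0],"dr":[0,0,0]},{"gripper":0,"offset":[0,0,0],"dr":[0,0,0]},{"gripper":0,"offset":[0,0,0],"dr":[0,0,0]}]' 10
python3 -m pendant '[{"gripper":0,"offset":[0,0,0],"dr":[0,0,0]},{"gripper":0,"offset":[0,0,0],"dr":[0,0,0]},{"gripper":0,"offset":[0,0,0],"dr":[0,0,0]}]' 40
python3 -m pendant '[{"gripper":0,"offset":[0,0,0.005],"dr":[0,0,0]},{"gripper":0,"offset":[0,0,0.015],"dr":[0,0,0]},{"gripper":0,"offset":[0,0,0.03],"dr":[0,0,0]},{"gripper":0,"offset":[0,0,0.05],"dr":[0,0,0]},{"gripper":0,"offset":[0,0,0.06],"dr":[0,0,0]}]'
```

```text
t: 7.88
tcp_pos: [0.5653, -0.184, 0.0487]
tool_rot: [[-0.091, 0.0, -0.996], [0.996, -0.0, -0.091], [-0.0, -1.0, -0.0]]
contact_force: [-0.9, -2.2, 0.5]
grip_width: 0.206
t: 8.25
tcp_pos: [0.5653, -0.1841, 0.0488]
tool_rot: [[-0.091, 0.0, -0.996], [0.996, -0.0, -0.091], [-0.0, -1.0, -0.0]]
contact_force: [0.7, -1.7, 0.2]
grip_width: 0.128
t: 8.88
tcp_pos: [0.5657, -0.1841, 0.1106]
tool_rot: [[-0.091, 0.002, -0.996], [0.996, -0.001, -0.091], [-0.001, -1.0, -0.002]]
contact_force: [0.1, -0.7, -3.4]
grip_width: 0.124
```

```bash
python3 - <<'E'
import cv2
im=cv2.imread("pics/top3.png")
cv2.imwrite("pics/y4.png",cv2.resize(im[128:190,193:273],None,fx=9,fy=9,interpolation=cv2.INTER_CUBIC))
E
python3 -m pendant '[{"gripper":0,"offset":[0,0.02,0.02],"dr":[0,0,0]},{"gripper":0,"offset":[0,0.05,0.05],"dr":[0,0,-0.02]},{"gripper":0,"offset":[0.002,0.08,0.07],"dr":[0,0,-0.03]},{"gripper":0,"offset":[0.004,0.12,0.08],"dr":[0,0,-0.045]},{"gripper":0,"offset":[0.006,0.15,0.08],"dr":[0,0,-0.065]}]'
```

```text
t: 9.5
tcp_pos: [0.5712, -0.0313, 0.1904]
tool_rot: [[-0.027, 0.002, -1.0], [1.0, -0.0, -0.027], [-0.0, -1.0, -0.002]]
contact_force: [0.2, -0.5, -2.7]
grip_width: 0.124
```

View pics/y4.png

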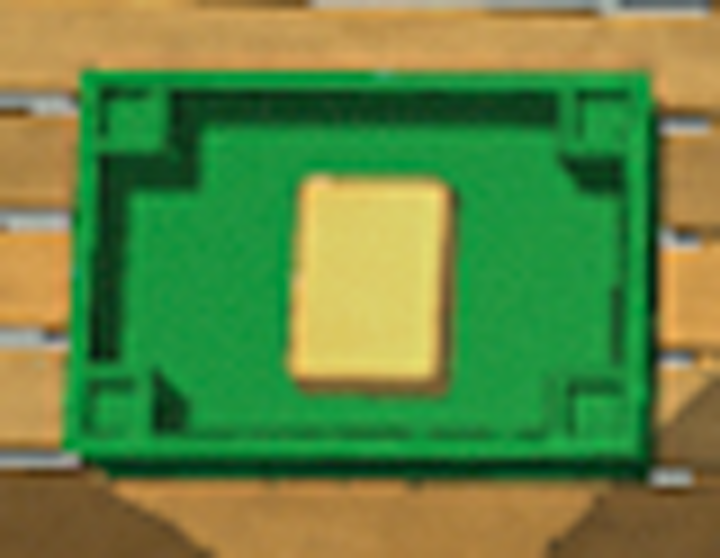

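Run:
```python
from h import *
def w(pts,s,o,z): return np.array([ray((np.array(p)+.5)/s-.5+o,z,"top")[:2] for p in pts])
q=w([(303,180),(450,182),(440,380),(290,377)],9,(193,128),.026);print(q.mean(0),np.linalg.norm(q-np.roll(q,-1,0),axis=1))
T=cv2.imread("pics/top3.png");S=cv2.imread("pics/side3.png")
out=[]
for (x,y,a) in((.5813,.1477,.027),(.5836,.1503,.026)):
  for n,im,o in(("top",T,(190,125)),("side",S,(262,155))):
    s=5; c=cv2.resize(im[o[1]:o[1]+60,o[0]:o[0]+80],None,fx=s,fy=s,interpolation=cv2.INTER_CUBIC)
    def dr(X,col):
        p=((proj(X,n)-o+.5)*s-.5); cv2.polylines(c,[np.round(p*16).astype(np.int32).reshape(-1,1,2)],True,col,1,cv2.LINE_AA,4)
    b=box(x,y,a,.11,.16,0,.046); dr(b[:4],(255,0,0)); dr(b[4:],(0,0,255))
    for u in(-.043,.043):
      for v in(-.068,.068):
        X=x+np.cos(a)*u-np.sin(a)*v; Y=y+np.sin(a)*u+np.cos(a)*v
        dr(box(X,Y,a,.016,.016,0,.046)[4:],(0,255,255))
    out.append(c)
cv2.imwrite("pics/o1.png",np.vstack([np.hstack(out[:2]),np.hstack(out[2:])]))
```

```text
[0.58174361 0.14940992] [0.04238601 0.05859228 0.04287805 0.05830216]
```

View pics/o1.png

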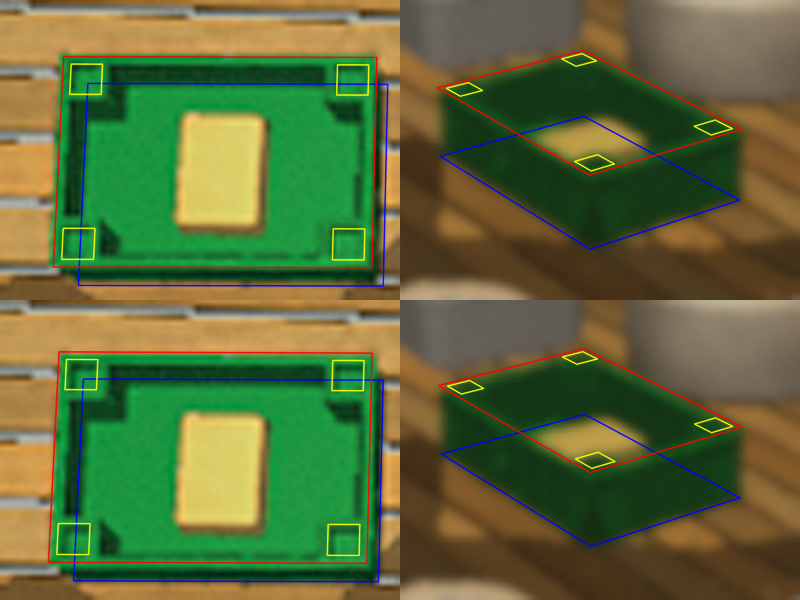

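```bash
python3 -m pendant '[{"gripper":0,"offset":[0.003,0.04,0],"dr":[0,0,0]},{"gripper":0,"offset":[0.006,0.085,0],"dr":[0,0,0]},{"gripper":0,"offset":[0.009,0.13,-0.01],"dr":[0,0,0]},{"gripper":0,"offset":[0.009,0.16,-0.03],"dr":[0,0,0]},{"gripper":0,"offset":[0.009,0.18,-0.05],"dr":[0,0,0]}]'
python3 -m pendant '[{"gripper":0,"offset":[0,0.001,-0.015],"dr":[0,0,0]},{"gripper":0,"offset":[0,0.001,-0.025],"dr":[0,0,0]},{"gripper":0,"offset":[0,0.001,-0.028],"dr":[0,0,0]},{"gripper":0,"offset":[0,0.001,-0.028],"dr":[0,0,0]},{"gripper":0,"offset":[0,0.001,-0.028],"dr":[0,0,0]}]'
python3 - <<'E'
from h import *
print(bot.get_state()["tcp_pos"])
for n in("top","side"): cv2.imwrite(f"pics/{n}5.png",bot.camera(n)[:,:,::-1])
T=cv2.imread("pics/top5.png")[115:200,180:290];S=cv2.imread("pics/side5.png")[135:220,250:360]
cv2.imwrite("pics/a5.png",cv2.resize(np.hstack([T,S]),None,fx=3.6,fy=3.6,interpolation=cv2.INTER_CUBIC))
E
```

```text
t: 10.12
tcp_pos: [0.5796, 0.1482, 0.1385]
tool_rot: [[-0.028, 0.0, -1.0], [1.0, 0.0, -0.028], [0.0, -1.0, -0.0]]
contact_force: [-0.5, -0.4, -3.5]
grip_width: 0.129
t: 10.75
tcp_pos: [0.5806, 0.1467, 0.1113]
tool_rot: [[-0.026, 0.001, -1.0], [1.0, 0.0, -0.026], [0.0, -1.0, -0.001]]
contact_force: [-0.1, 0.3, -2.4]
grip_width: 0.128
[0.58060163 0.14671277 0.11130941]
```

View pics/a5.png

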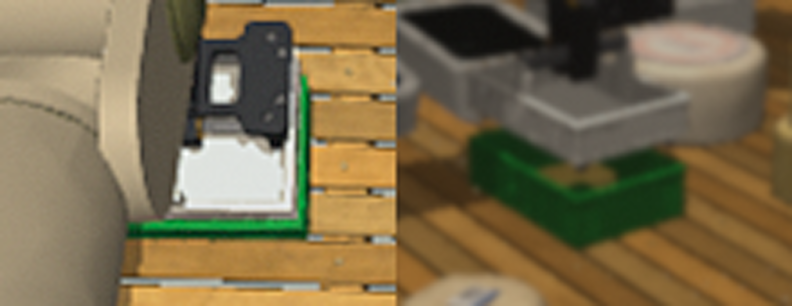

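Run:
```python
from h import *
T=cv2.imread("pics/top5.png");S=cv2.imread("pics/side5.png")
out=[]
for dx in(0,.003):
  for n,im,o in(("top",T,(205,125)),("side",S,(262,145))):
    s=5; c=cv2.resize(im[o[1]:o[1]+60,o[0]:o[0]+80],None,fx=s,fy=s,interpolation=cv2.INTER_CUBIC)
    def dr(X,col):
        p=((proj(X,n)-o+.5)*s-.5); cv2.polylines(c,[np.round(p*16).astype(np.int32).reshape(-1,1,2)],True,col,1,cv2.LINE_AA,4)
    b=box(.5806+dx,.1467,.027,.11,.16,.0725,.1065); dr(b[:4],(255,0,0)); dr(b[4:],(0,0,255))
    b=box(.5816,.1474,.027,.11,.16,0,.046); dr(b[4:],(0,255,255))
    out.append(c)
cv2.imwrite("pics/o2.png",np.vstack([np.hstack(out[:2]),np.hstack(out[2:])]))
```

```text
(no output)
```

View pics/o2.png

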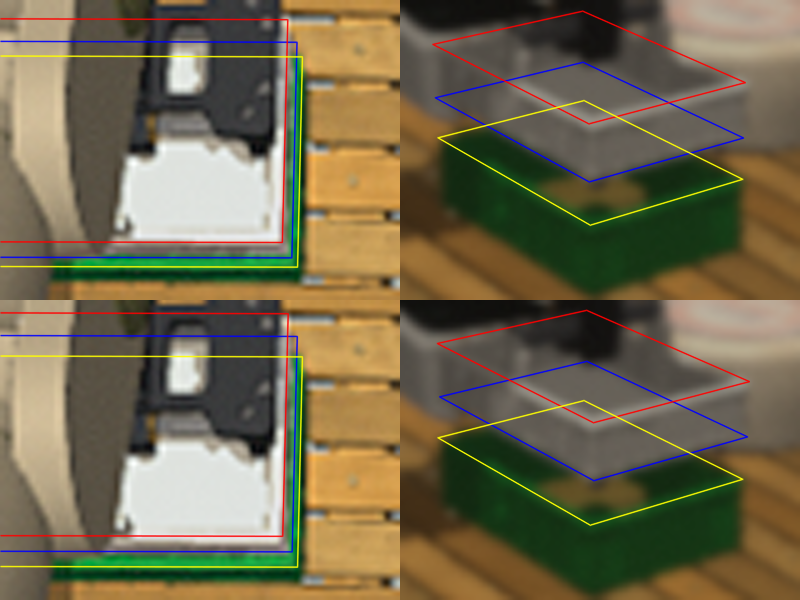

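The overlay fits the white tray at dx = 0, so it sits about 1 mm short of the green tray in x and 0.7 mm in y. I correct that and lower in small steps, watching the force.

```bash
python3 -m pendant '[{"gripper":0,"offset":[0.001,0.0007,0],"dr":[0,0,0]},{"gripper":0,"offset":[0.001,0.0007,-0.005],"dr":[0,0,0]},{"gripper":0,"offset":[0.001,0.0007,-0.01],"dr":[0,0,0]},{"gripper":0,"offset":[0.001,0.0007,-0.015],"dr":[0,0,0]},{"gripper":0,"offset":[0.001,0.0007,-0.015],"dr":[0,0,0]}]'
python3 -m pendant '[{"gripper":0,"offset":[0,0,-0.0015],"dr":[0,0,0]},{"gripper":0,"offset":[0,0,-0.003],"dr":[0,0,0]},{"gripper":0,"offset":[0,0,-0.003],"dr":[0,0,0]}]'
```

```text
t: 11.48
tcp_pos: [0.581, 0.1477, 0.0951]
tool_rot: [[-0.026, -0.001, -1.0], [1.0, -0.0, -0.026], [-0.0, -1.0, 0.001]]
contact_force: [-0.0, -0.3, -4.0]
grip_width: 0.127
t: 11.85
tcp_pos: [0.5812, 0.1477, 0.0927]
tool_rot: [[-0.026, -0.0, -1.0], [1.0, -0.0, -0.026], [-0.0, -1.0, 0.0]]
contact_force: [-0.3, 0.8, -4.3]
grip_width: 0.131
```

Still about -4 N, which is only the tray's weight, so the tips are entering without contact. I continue down.

```bash
python3 -m pendant '[{"gripper":0,"offset":[0,0,-0.0015],"dr":[0,0,0]},{"gripper":0,"offset":[0,0,-0.003],"dr":[0,0,0]},{"gripper":0,"offset":[0,0,-0.003],"dr":[0,0,0]}]'
python3 -m pendant '[{"gripper":0,"offset":[0,0,-0.0015],"dr":[0,0,0]},{"gripper":0,"offset":[0,0,-0.0025],"dr":[0,0,0]},{"gripper":0,"offset":[0,0,-0.0025],"dr":[0,0,0]}]'
```

```text
t: 12.22
tcp_pos: [0.5812, 0.1477, 0.0896]
tool_rot: [[-0.026, -0.0, -1.0], [1.0, 0.0, -0.026], [0.0, -1.0, 0.0]]
contact_force: [0.0, 0.5, -3.1]
grip_width: 0.132
t: 12.6
tcp_pos: [0.5812, 0.1477, 0.0871]
tool_rot: [[-0.026, -0.0, -1.0], [1.0, -0.0, -0.026], [-0.0, -1.0, 0.0]]
contact_force: [0.3, -0.1, -2.8]
grip_width: 0.129
```

```bash
python3 -m pendant '[{"gripper":0,"offset":[0,0,-0.001],"dr":[0,0,0]},{"gripper":0,"offset":[0,0,-0.0015],"dr":[0,0,0]},{"gripper":0,"offset":[0,0,-0.0015],"dr":[0,0,0]}]'
python3 -m pendant '[{"gripper":0,"offset":[0,0,-0.0005],"dr":[0,0,0]},{"gripper":0,"offset":[0,0,-0.001],"dr":[0,0,0]},{"gripper":0,"offset":[0,0,-0.001],"dr":[0,0,0]}]'
```

```text
t: 12.98
tcp_pos: [0.5812, 0.1477, 0.0857]
tool_rot: [[-0.026, -0.0, -1.0], [1.0, -0.0, -0.026], [-0.0, -1.0, 0.0]]
contact_force: [0.3, 0.7, -3.8]
grip_width: 0.13
t: 13.35
tcp_pos: [0.5813, 0.1477, 0.0848]
tool_rot: [[-0.026, 0.0, -1.0], [1.0, 0.0, -0.026], [0.0, -1.0, -0.0]]
contact_force: [0.1, 0.2, -2.4]
grip_width: 0.123
```

```bash
python3 -m pendant '[{"gripper":0,"offset":[0,0,-0.0005],"dr":[0,0,0]},{"gripper":0,"offset":[0,0,-0.0005],"dr":[0,0,0]}]'
python3 -m pendant '[{"gripper":0,"offset":[0,0,-0.0005],"dr":[0,0,0]},{"gripper":0,"offset":[0,0,-0.0005],"dr":[0,0,0]}]'
```

```text
t: 13.6
tcp_pos: [0.5813, 0.1477, 0.0847]
tool_rot: [[-0.026, 0.0, -1.0], [1.0, -0.0, -0.026], [-0.0, -1.0, -0.0]]
contact_force: [-3.7, -1.1, 4.1]
grip_width: 0.13
t: 13.85
tcp_pos: [0.5813, 0.1477, 0.0847]
tool_rot: [[-0.026, 0.001, -1.0], [1.0, -0.0, -0.026], [-0.0, -1.0, -0.001]]
contact_force: [-5.6, -1.2, 8.1]
grip_width: 0.133
```

Contact came at TCP z = 0.0847, against 0.0848 expected when seated. I relax the push, release, retreat upward and check.

```bash
python3 -m pendant '[{"gripper":0,"offset":[0,0,0.0006],"dr":[0,0,0]},{"gripper":0.3,"offset":[0,0,0.0006],"dr":[0,0,0]},{"gripper":0.6,"offset":[0,0,0.0006],"dr":[0,0,0]},{"gripper":0.7,"offset":[0,0,0.0006],"dr":[0,0,0]},{"gripper":0.7,"offset":[0,0,0.0006],"dr":[0,0,0]}]'
python3 -m pendant '[{"gripper":0.7,"offset":[0,0,0.01],"dr":[0,0,0]},{"gripper":0.7,"offset":[0,0,0.04],"dr":[0,0,0]},{"gripper":0.7,"offset":[0,0,0.08],"dr":[0,0,0]},{"gripper":0.7,"offset":[0,0,0.12],"dr":[0,0,0]},{"gripper":0.7,"offset":[-0.05,0.02,0.14],"dr":[0,0,0]}]'
python3 -m pendant '[{"gripper":0.7,"offset":[-0.05,-0.05,0.02],"dr":[0,0,0]},{"gripper":0.7,"offset":[-0.1,-0.1,0.02],"dr":[0,0,0]},{"gripper":0.7,"offset":[-0.13,-0.15,0.02],"dr":[0,0,0]},{"gripper":0.7,"offset":[-0.15,-0.2,0.02],"dr":[0,0,0]},{"gripper":0.7,"offset":[-0.15,-0.24,0.02],"dr":[0,0,0]}]'
python3 - <<'E'
from h import *
for n in("top","side"): cv2.imwrite(f"pics/{n}6.png",bot.camera(n)[:,:,::-1])
out=[]
for n,o in(("top",(195,120)),("side",(262,140))):
    im=cv2.imread(f"pics/{n}6.png")
    s=5; c=cv2.resize(im[o[1]:o[1]+65,o[0]:o[0]+80],None,fx=s,fy=s,interpolation=cv2.INTER_CUBIC); out.append(c.copy())
    def dr(X,col):
        p=((proj(X,n)-o+.5)*s-.5); cv2.polylines(c,[np.round(p*16).astype(np.int32).reshape(-1,1,2)],True,col,1,cv2.LINE_AA,4)
    b=box(.5813,.1477,.027,.11,.16,.046,.080); dr(b[:4],(255,0,0)); dr(b[4:],(0,0,255))
    out.append(c)
cv2.imwrite("pics/o3.png",np.vstack([np.hstack(out[:2]),np.hstack(out[2:])]))
E
```

```text
t: 14.48
tcp_pos: [0.5813, 0.1477, 0.0843]
tool_rot: [[-0.026, 0.0, -1.0], [1.0, 0.0, -0.026], [0.0, -1.0, -0.0]]
contact_force: [-0.2, 0.1, 0.4]
grip_width: 0.559
t: 15.1
tcp_pos: [0.5327, 0.167, 0.2268]
tool_rot: [[-0.024, 0.004, -1.0], [1.0, 0.0, -0.024], [0.0, -1.0, -0.004]]
contact_force: [-0.8, 0.6, -0.4]
grip_width: 0.699
t: 15.72
tcp_pos: [0.38, -0.0738, 0.2454]
tool_rot: [[-0.025, 0.002, -1.0], [1.0, -0.001, -0.025], [-0.001, -1.0, -0.002]]
contact_force: [1.8, 0.0, -0.5]
grip_width: 0.699
```

View pics/o3.png

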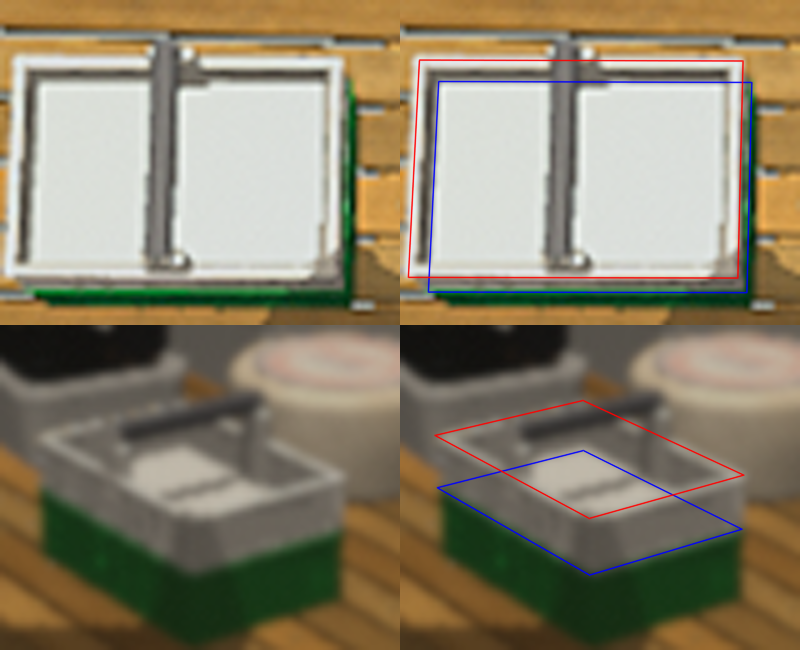

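View pics/top6.png

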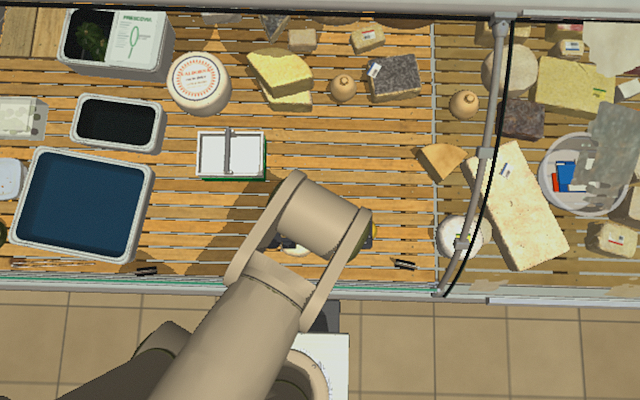

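The white tray sits level and flush in both views and matches the seated model to about 1–2 px. The tool hangs clear at z = 0.245. I let the arm settle, then hand in.

```bash
python3 -m pendant '[{"gripper":0.7,"offset":[0,0,0],"dr":[0,0,0]},{"gripper":0.7,"offset":[0,0,0],"dr":[0,0,0]},{"gripper":0.7,"offset":[0,0,0],"dr":[0,0,0]}]' && python3 -c "
from bench import bot
print(bot.hand_in())"
```

```text
t: 16.2
tcp_pos: [0.3814, -0.0714, 0.2444]
tool_rot: [[-0.028, 0.0, -1.0], [1.0, 0.0, -0.028], [0.0, -1.0, -0.0]]
contact_force: [-0.2, 0.2, 0.3]
grip_width: 0.704
the job is handed in; nothing more can be done
None
```

I laid the butter flat in the middle of the green tray and let go of it. Then I lowered the white tray onto the green one by its grip, released it, and handed the job in at about 16 s. No verdict was reported.

- **Fit:** the white tray made contact at a tool height of 84.7 mm, against 84.8 mm expected when seated. I pressed with only a few newtons before releasing. Both cameras then showed it level and flush, and the model outline agreed to about 1–2 pixels.
- **Butter:** a picture taken after release showed it flat and centred. I couldn't see it again once the white tray covered it.
- **Green tray:** it looked unmoved after the butter was placed, and it is still where it stood in the last picture. I did not measure its final position separately.
- **Other cheeses and price tag:** the arm kept well clear of them. In the last top view it partly hid the round cheese and the pear, so those two are not confirmed by picture at the end.
- **Disagreement:** two ways of measuring the green tray from the pictures differed by about 2–3 mm. I used the rim and sockets measurement, because it agreed with the butter's known position.

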